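# Grade spacers from flanges with a slotted sieve

### The arm

A 6-joint arm with a two-finger parallel gripper is mounted at the origin on a cart in front of the work surface, level with it; the furniture and walls round the work are solid. World frame = base frame: x ahead of the robot, y to its left, z up, the work surface at z = 0. Lengths are in m, angles in rad, forces in N, time in s.
With the tool pointing down it reaches from about 0.275 to 0.75 m from the base axis. Payload 10.2 kg.
Tool frame: the origin (TCP) lies midway between the tips of the shut fingers; the grasp point (between the pads) lies 19 mm behind it (env.hold_point_z is the distance from the TCP to the grasp point, in m); z points along the fingers, y is the line along which they close (so a half turn about z gives the same grasp; the last joint's range is limited). The gripper opens to 85 mm and grips with 20 to 120 N. Pads are 22 mm wide; open, the fingers measure 114 mm over their backs; the gripper's body (76 mm by 85 mm) begins 54 mm behind the grasp point. The pads swing forward as they close: fully open they stand 13 mm farther back than shut.
Start: joints at [-1.542, 0.313, 1.498, -0, 1.331, -0.223], TCP at [0.131, -0.508, 0.231] pointing down, gripper open.
Joint ranges: [-2.94, 2.94], [-0.97, 2.17], [0.19, 2.56], [-1.23, 4.37], [0.02, 3.11], [-2.88, 2.88]. Speed limits (rad/s): [2.39, 2.39, 3.01, 3.14, 3.14, 3.14].

### API

Orientations are given as a unit quaternion [x, y, z, w].
In Python, from bench import env, kinematics, monitor, eyes, job gives the robot as it stands. The module is installed in compiled form; this text tells all that it offers. Calls block until the motion is done:
- env.reach(position, orientation): joint-space move of the TCP to a pose.
- env.movel(position, velocity=0.15, frame=None, guard=None): straight line of the TCP; frame=None keeps the orientation; velocity is the mean speed in m/s. With guard (N) it stops when the force on the tool has changed by that much, and returns True; else False.
- env.set_joints(angles): joint-space move.
- env.release() and env.close_gripper(effort=None): open the fingers fully, or close them until they stop; effort is the grip in N (None keeps the last).
- env.hold(seconds).
- kinematics.ik(position, orientation): joint angles nearest the present ones, or None.
- monitor.sense(): the state.
- eyes.grab_frame(name): name is "scene" or "top"; returns a dict with "frame" (400x640x3 uint8, red, green, blue), "mtx" (3x3 intrinsics, pixels), "view" (4x4, takes a point from world to camera coordinates). Camera axes: x right, y down, z forward; pixel columns grow to the right and rows downward; lengths in m; the calibration is good to about 2 mm. A picture is of the moment at which its call begins. There is no depth.
A pose or a line that the arm cannot do raises env.MotionError and nothing moves.
- job.hand_in(): hands the job in; it is judged then, once.
The state is a dict: "clock": time; "joints": joint angles; "qvel": joint speeds; "joint_efforts": joint torques, N m; "position": TCP position; "ee_rot": TCP orientation; "contact_force": force on the tool from outside, world axes, zero at the start; "ft_torque": the same for the moment, N m; "finger_gap": opening from 0.0 (shut) to 1.0 (fully open); "gripper_force": force on a finger pad.
Only numpy, scipy, OpenCV 4.12 (cv2) and the standard library are available. Lean on these libraries where they do the work, as an engineer would, in place of code of your own. Each camera call takes 0.05 s, during which the arm holds its last target. There are 200 camera calls.

### The job

Lift the loaded sieve by its handle and, over the deep bin, tilt it down towards its walled end so that the three hexagonal spacers drop through the slots into the bin while both flanges stay on the sieve; then tip both flanges out over its open end into the low tray. Do not touch the pieces with the gripper. Finally set the empty sieve back down flat and upright on its mat and let go, leaving everything else on the bench where it is.

Things in the scene. Friction and masses are not known exactly. Their poses are not given: they have to be found in the camera images.
- sieve: grading sieve: aluminium pan, 212 mm long (own x), 172 mm wide (own y), 0.35 kg, on the mat with the pieces in it. Origin: on its underside below the middle of the handle; z up. Floor top z = 8 mm. Side walls and the end wall at x = +109 mm are 45 mm high; the other end is open. Spacers and one flange start on the plain floor by the open end, the other flange over the slots; held level they stay.
- sieve_grip (a point): centre of the black grip of the sieve's fixed handle, which arches over its middle: at x = 0, y = 0, z = 100 mm in the sieve's frame; the grip is 16 mm thick (sieve x), 70 mm long (sieve y), 28 mm tall
- sieve_slots (a point): middle of the sieve's slots, at floor level, x = 53 mm in its frame. Floor is plain sheet from the open end to x = 0, then three slots right across between round bars: x = 0 to 32, 40 to 72, 80 to 106 mm. Spacers fall through them, flanges do not
- sieve_lip (a point): middle of the sieve's open end, x = -103 mm, z = 12 mm in its frame: no wall, a gentle lip that rises 4 mm over the last 20 mm of the floor; flanges slide out over it when this end is tilted down 30 degrees or more
- mat: black rubber mat on the bench, 220 x 180 x 2 mm, the sieve's parking place; origin at the centre of its underside, x along its length. Mat, bin and tray stand side by side in any order; behind the leftmost of them a fixed carton flap, up to 87 mm high, overhangs the bench beyond world x = 0.62 m, y > 0.26 m
- deep_bin: the deeper grey plastic bin, 160 mm (x) x 190 mm (y), 70 mm high, walls 4 mm, open at the top, fixed to the bench; origin at the centre of its underside
- low_tray: the lower grey plastic tray, 180 mm (x) x 190 mm (y), 40 mm high, walls 4 mm, open at the top, fixed to the bench; origin at the centre of its underside
- spacer_1: small piece: hexagonal spacer bar, 18 mm across flats, 60 mm long (own y), steel, smooth: slides on the sieve's floor once that is tilted about 11 to 17 degrees; origin at its centre
- spacer_2: small piece: hexagonal spacer bar, 18 mm across flats, 60 mm long (own y), steel, smooth: slides on the sieve's floor once that is tilted about 11 to 17 degrees; origin at its centre
- spacer_3: small piece: hexagonal spacer bar, 18 mm across flats, 60 mm long (own y), steel, smooth: slides on the sieve's floor once that is tilted about 11 to 17 degrees; origin at its centre
- flange_1: large piece: square post flange, plate 76 x 76 x 12 mm with a round hub 38 mm across, 32 mm high in all, 0.12 kg, steel, smooth: slides on the sieve's floor once that is tilted about 11 to 17 degrees; origin at the centre of its underside
- flange_2: large piece: square post flange, plate 76 x 76 x 12 mm with a round hub 38 mm across, 32 mm high in all, 0.12 kg, steel, smooth: slides on the sieve's floor once that is tilted about 11 to 17 degrees; origin at the centre of its underside
- multimeter: bystander: handheld meter, 146 x 69 x 47 mm, at the back; origin at the centre of its underside
- tape_black: bystander: roll of black tape, 62 mm across, 19 mm high, at the back; origin at the centre of its underside
- marker_pen: bystander: pen 135 x 17 x 16 mm, lying between two of the stations (mat, bin, tray); origin at the centre of its underside
- screwdriver_yellow: bystander: yellow screwdriver 164 x 25 x 24 mm, lying between two of the stations; origin at the centre of its underside

How it is judged:
By the outcome, as a careful person would: the job done as asked, in the order asked, and still so for the second after the job is handed in, with the robot touching nothing.
It also fails if it takes over 58 s, if anything falls off the work surface, if the arm or the gripper's body presses on something with over 40 N, if the wrist force passes 120 N, or if a joint passes its speed limit or range.

## Working session

There is one attempt and no reset: what is moved stays moved. The work goes in short steps, each a Python script; the robot and the scene stay as the last script left them, time stands still between calls to the robot, and variables do not carry over. Pictures are saved under pics/ and viewed, at most 10 in all, crops included, and the job is handed in when it is done.

```bash
mkdir -p pics; python3 - <<'E'
from bench import env, kinematics, monitor, eyes, job
import cv2,numpy as np
for n in ("scene","top"):
    f=eyes.grab_frame(n); cv2.imwrite(f"pics/{n}0.png",f["frame"][:,:,::-1]); 
    print(n,f["mtx"].round(1).tolist()); print(f["view"].round(4).tolist())
s=monitor.sense(); print(s["clock"],s["position"],s["ee_rot"],env.hold_point_z)
E
```

```text
scene [[434.4, 0.0, 314.7], [0.0, 434.4, 200.2], [0.0, 0.0, 1.0]]
[[-0.8232, -0.5677, -0.0051, 0.4435], [-0.4302, 0.6298, -0.6468, 0.3272], [0.3704, -0.5303, -0.7627, 1.1105], [0.0, 0.0, 0.0, 1.0]]
top [[469.9, 0.0, 314.7], [0.0, 469.9, 197.0], [0.0, 0.0, 1.0]]
[[-0.0072, -1.0, -0.0013, -0.0482], [-0.99, 0.0073, -0.1412, 0.5687], [0.1412, 0.0003, -0.99, 1.204], [0.0, 0.0, 0.0, 1.0]]
0.1 [ 0.13078283 -0.50822377  0.230797  ] [ 9.92084860e-01  1.25567935e-01  7.08957509e-05 -5.65714560e-04] 0.0187
```

View pics/scene0.png

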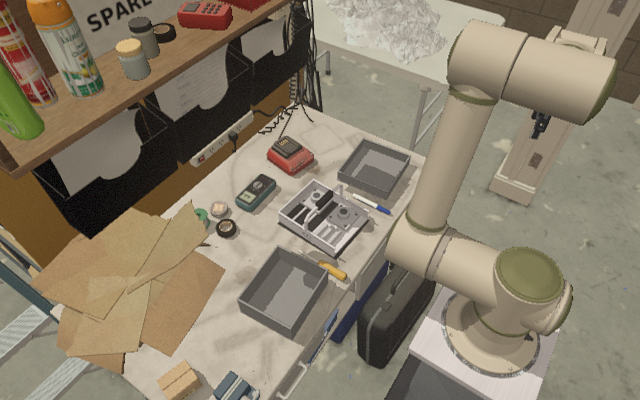

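View pics/top0.png

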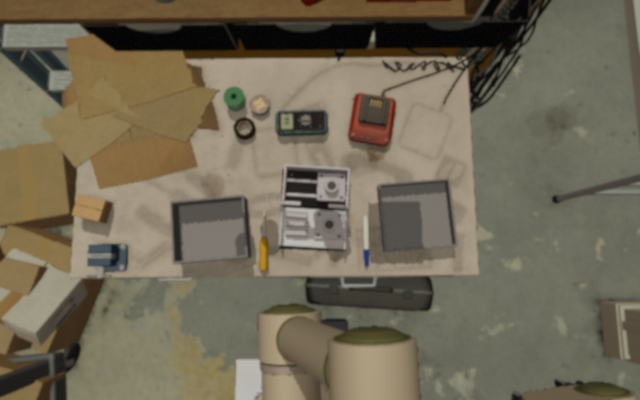

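```bash
python3 - <<'E'
import cv2,numpy as np
a=cv2.imread("pics/top0.png")[150:285,160:470]
cv2.imwrite("pics/t1.png",cv2.resize(a,None,fx=2.55,fy=2.55,interpolation=cv2.INTER_CUBIC))
b=cv2.imread("pics/scene0.png")[130:340,230:420]
cv2.imwrite("pics/s1.png",cv2.resize(b,None,fx=2.8,fy=2.8,interpolation=cv2.INTER_CUBIC))
E
```

```text
(no output)
```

View pics/t1.png

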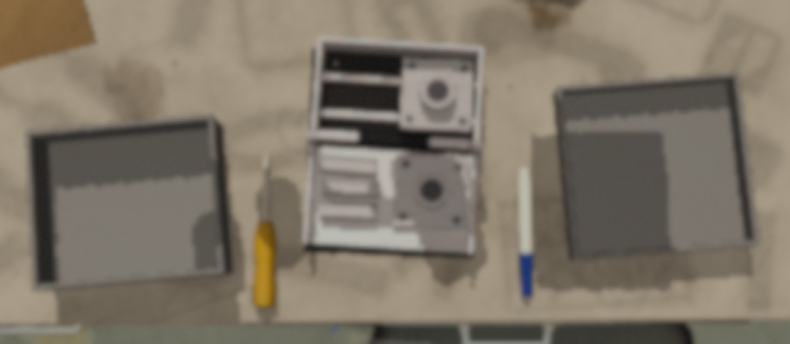

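View pics/s1.png

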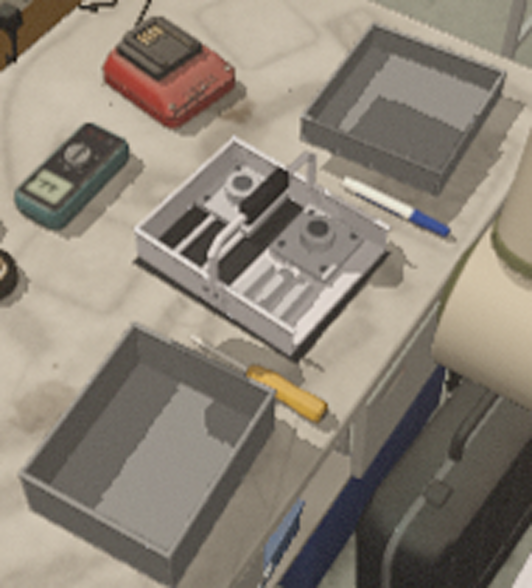

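The scene view (second crop) shows the deep bin on the left, with rim corners near crop px (22,478), (135,328), (272,398) and (175,575). The low tray is on the right. The sieve between them has its slots and walled end away from the robot, and the grip is at about (264,195) there and (394,140) in the top crop. Three spacers sit on the sieve's +y side and the flanges on its −y side. Next I'll triangulate these points.

```bash
cat > h.py <<'E'
from bench import env, kinematics, monitor, eyes, job
import cv2,numpy as np
from scipy.spatial.transform import Rotation as Ro
def P(f): return f["mtx"]@f["view"][:3]
def ray(f,px,z):
    K,V=f["mtx"],f["view"]; R=V[:3,:3]; c=-R.T@V[:3,3]; d=R.T@np.linalg.inv(K)@np.r_[px,1]
    return c+d*(z-c[2])/d[2]
def tri(ft,pt,fs,ps):
    X=cv2.triangulatePoints(P(ft),P(fs),np.float64(pt).reshape(-1,2).T,np.float64(ps).reshape(-1,2).T); return (X[:3]/X[3]).T
M=np.array([[0,1,0],[1,0,0],[0,0,-1.]])
def tcp(org,yaw,tilt,pt=(0,0,0)):
    """TCP pose that puts sieve point pt at world org; tilt>0 = walled end down (deg)"""
    Rs=(Ro.from_euler('z',yaw)*Ro.from_euler('y',np.radians(tilt))).as_matrix()
    return np.array(org)+Rs@(np.array([0,0,0.1-env.hold_point_z])-np.array(pt)), Ro.from_matrix(Rs@M).as_quat()
E
python3 - <<'E'
from h import *
np.set_printoptions(precision=4,suppress=True)
t,s=eyes.grab_frame("top"),eyes.grab_frame("scene")
T=lambda a:np.array(a)/2.55+[160,150]; S=lambda a:np.array(a)/2.8+[230,130]
print("grip",tri(t,T([(394,140)]),s,S([(264,195)])))
# deep bin rim corners FL,FR,NR,NL
B=tri(t,T([(28,133),(214,118),(230,272),(38,288)]),s,S([(22,478),(135,328),(272,398),(175,575)])); print("bin",B,B.mean(0))
L=tri(t,T([(556,92),(735,78),(755,243),(574,257)]),s,S([(303,122),(377,25),(503,72),(436,188)])); print("tray",L,L.mean(0))
C=tri(t,T([(318,40),(483,46),(473,253),(305,247)]),s,S([(138,232),(237,140),(386,230),(297,350)])); print("sieve",C,C.mean(0))
for nm,px,z in (("sieve z.047",[(318,40),(483,46),(473,253),(305,247)],.047),("bin",[(28,133),(214,118),(230,272),(38,288)],.07),("tray",[(556,92),(735,78),(755,243),(574,257)],.04),("grip",[(360,137),(428,143)],.11)):
    Q=np.array([ray(t,T(p),z) for p in px]);print(nm,Q,Q.mean(0))
E
```

```text
grip [[ 0.5398 -0.0515  0.099 ]]
bin [[0.554  0.3222 0.0577]
 [0.5696 0.1332 0.0545]
 [0.4144 0.1171 0.0445]
 [0.3947 0.3116 0.0365]] [0.4832 0.221  0.0483]
tray [[ 0.5983 -0.2226  0.0266]
 [ 0.6096 -0.4098  0.0346]
 [ 0.4387 -0.4211  0.0364]
 [ 0.4268 -0.2398  0.0035]] [ 0.5183 -0.3233  0.0253]
sieve [[ 0.6519  0.0267  0.04  ]
 [ 0.644  -0.1469  0.036 ]
 [ 0.4317 -0.1312  0.0347]
 [ 0.4374  0.0418  0.0142]] [ 0.5412 -0.0524  0.0312]
sieve z.047 [[ 0.6519  0.027   0.047 ]
 [ 0.6443 -0.1449  0.047 ]
 [ 0.4299 -0.131   0.047 ]
 [ 0.4372  0.0398  0.047 ]] [ 0.5409 -0.0523  0.047 ]
bin [[0.5532 0.3189 0.07  ]
 [0.5672 0.1308 0.07  ]
 [0.4122 0.1127 0.07  ]
 [0.3978 0.3034 0.07  ]] [0.4826 0.2164 0.07  ]
tray [[ 0.5963 -0.2206  0.04  ]
 [ 0.6098 -0.4078  0.04  ]
 [ 0.4382 -0.4201  0.04  ]
 [ 0.4253 -0.2346  0.04  ]] [ 0.5174 -0.3208  0.04  ]
grip [[ 0.5416 -0.0183  0.11  ]
 [ 0.5352 -0.0848  0.11  ]] [ 0.5384 -0.0515  0.11  ]
```

```bash
cat >> h.py <<'E'
MAT=np.array([0.5385,-0.052,0.002]); MY=np.radians(-3.5)
BIN=np.array([0.4827,0.2165,0]); BY=np.radians(5.5)
TRAY=np.array([0.5174,-0.321,0]); TY=np.radians(4.3)
SL=(0.053,0,0.008); LIP=(-0.103,0,0.012)
def rot(y,v): return Ro.from_euler('z',y).apply(v)
def binp(tilt,z=0.13,dx=-0.008): return tcp(BIN+rot(BY,[dx,0,z]),BY,tilt,SL)
def trayp(tilt,z=0.072,dx=0.05,dy=0.): return tcp(TRAY+rot(TY,[dx,dy,z]),TY,tilt,LIP)
def w(): s=monitor.sense(); return round(s["clock"],2),np.round(s["contact_force"],2)
E
python3 - <<'E'
from h import *
np.set_printoptions(precision=3,suppress=True)
for n,p in (("mat",tcp(MAT,MY,0)),("up",tcp(MAT+[0,0,.15],MY,0)),("b0",binp(0)),("b30",binp(30)),("t0",trayp(0,.15)),("t-20",trayp(-20)),("t-40",trayp(-40)),("t-40b",trayp(-40,dy=.08))):
    print(n,p[0],kinematics.ik(*p))
    q=p[1]; print("   flip",kinematics.ik(p[0],(Ro.from_quat(q)*Ro.from_euler('z',np.pi)).as_quat()))
E
```

```text
mat [ 0.538 -0.052  0.083] [-0.313  0.509  1.628 -0.     1.005 -0.252]
   flip None
up [ 0.538 -0.052  0.233] [-0.313  0.347  1.446 -0.     1.349 -0.252]
   flip None
b0 [0.422 0.211 0.203] [ 0.214  0.221  1.695 -0.     1.226  0.118]
   flip None
b30 [0.466 0.215 0.22 ] [0.182 0.591 1.2   0.045 1.873 0.088]
   flip None
t0 [ 0.67  -0.31   0.219] [-0.591  0.85   0.664 -0.     1.628 -0.666]
   flip [-0.591  0.85   0.664 -0.     1.628  2.476]
t-20 [ 0.64  -0.312  0.172] [-0.706  0.622  1.225  0.28   1.059 -0.889]
   flip [-0.706  0.622  1.225  0.28   1.059  2.252]
t-40 [ 0.602 -0.315  0.191] [-0.856  0.456  1.566  0.779  0.824 -1.391]
   flip [-0.856  0.456  1.566  0.779  0.824  1.751]
t-40b [ 0.596 -0.235  0.191] [-0.756  0.359  1.714  0.798  0.725 -1.352]
   flip [-0.756  0.359  1.714  0.798  0.725  1.789]
```

```bash
python3 - <<'E'
from h import *
env.release()
p,q=tcp(MAT+[0,0,.10],MY,0); env.reach(p,q); print(w())
p,_=tcp(MAT,MY,0); print(env.movel(p,0.12,guard=15),w())
env.close_gripper(100); s=monitor.sense(); print(w(),s["finger_gap"],s["gripper_force"],s["position"],p)
p[2]+=0.04; env.movel(p,0.08); print(w(),monitor.sense()["finger_gap"])
for n in("scene","top"): cv2.imwrite(f"pics/{n}2.png",eyes.grab_frame(n)["frame"][:,:,::-1])
a=cv2.imread("pics/scene2.png")[130:340,230:420]; cv2.imwrite("pics/s2.png",cv2.resize(a,None,fx=2.8,fy=2.8))
E
```

```text
(2.62, array([ 0.02, -0.21,  0.62]))
False (3.6, array([-0.14,  0.19,  0.34]))
(4.25, array([1.05, 0.78, 5.23])) 0.17308680146071995 98.6300253868103 [ 0.53898877 -0.05210972  0.08388741] [ 0.5385 -0.052   0.0833]
(4.9, array([-0.37,  1.02, -8.05])) 0.16944945922936755
```

View pics/s2.png

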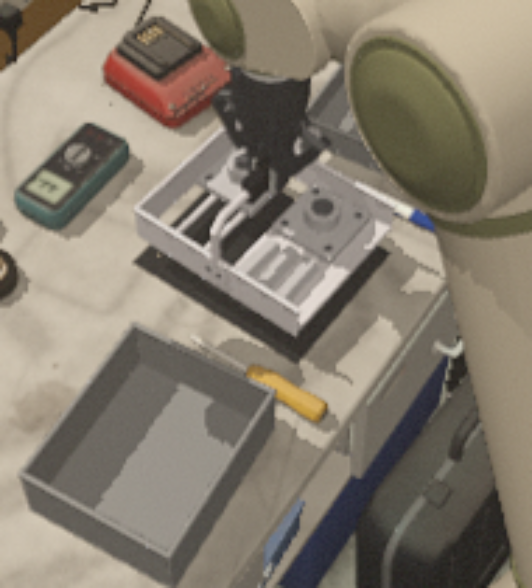

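The sieve is lifted level with all the pieces in place. Next: move over the bin and tilt it in steps.

```bash
python3 - <<'E'
from h import *
p,q=tcp(MAT+[0,0,.12],MY,0); env.movel(p,0.15,q)
p,q=binp(0); env.movel(p,0.2,q); print(w())
for a in (6,10,13,16,19,22,25):
    p,q=binp(a); env.movel(p,0.025,q); print(a,w())
env.hold(0.6); print(w())
for n in("scene","top"): cv2.imwrite(f"pics/{n}3.png",eyes.grab_frame(n)["frame"][:,:,::-1])
a=cv2.imread("pics/scene3.png")[130:340,220:420]; b=cv2.imread("pics/top3.png")[130:280,150:350]
cv2.imwrite("pics/c3.png",np.vstack([cv2.resize(a,None,fx=1.6,fy=1.6),cv2.resize(b,None,fx=1.6,fy=1.6)]))
E
```

```text
(7.27, array([-0.05,  0.42, -8.14]))
6 (7.79, array([-1.15,  0.04, -8.31]))
10 (8.19, array([ 0.03, -0.2 , -8.78]))
13 (8.53, array([-0.05, -0.67, -7.59]))
16 (8.88, array([-0.59, -0.96, -7.56]))
19 (9.22, array([-0.44, -0.28, -6.53]))
22 (9.56, array([-0.43, -0.33, -7.02]))
25 (9.9, array([-0.41, -0.53, -8.03]))
(10.5, array([ 0.23, -0.05, -6.46]))
```

View pics/c3.png

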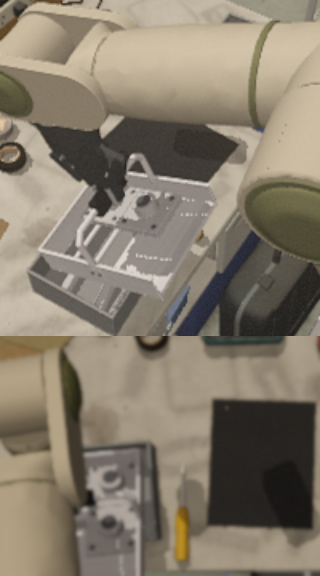

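Both flanges are against the walled end, and some spacers are visible through the slots. The averaged weight will show whether any are left on the sieve.

```bash
cat >> h.py <<'E'
def avg(n=8):
    F=[]
    for _ in range(n): env.hold(0.06); F.append(monitor.sense()["contact_force"][2])
    return round(np.mean(F),2),round(np.std(F)/n**.5,2)
E
python3 - <<'E'
from h import *
print(avg()); p,q=binp(29); env.movel(p,0.04,q); env.hold(.3); print(avg(),w())
p,q=binp(14); env.movel(p,0.06,q); print(avg(),w())
cv2.imwrite("pics/s4.png",cv2.resize(eyes.grab_frame("scene")["frame"][220:350,230:370,::-1],None,fx=4,fy=4,interpolation=cv2.INTER_CUBIC))
E
```

```text
(np.float64(-6.36), np.float64(0.13))
(np.float64(-6.37), np.float64(0.2)) (12.14, array([-0.  , -0.09, -6.85]))
(np.float64(-6.54), np.float64(0.28)) (13.15, array([-0.14, -0.46, -5.49]))
```

View pics/s4.png

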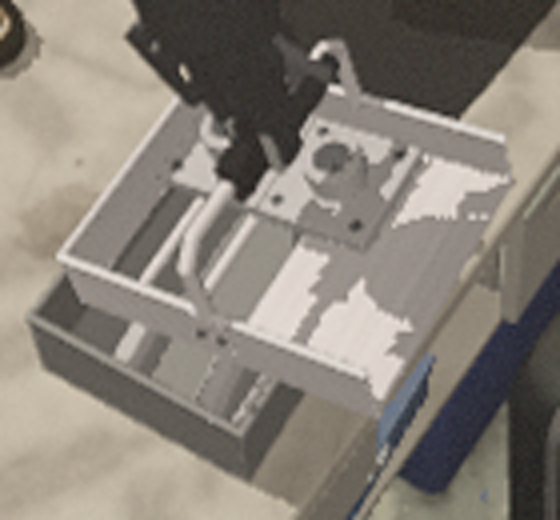

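The plain floor is clear and three spacer ends are visible in the bin around (130,340), (215,385) and (250,400). Both flanges are still on the sieve, and the weight agrees. Next is the tray.

```bash
python3 - <<'E'
from h import *
p,q=binp(0,0.15); env.movel(p,0.06,q)
p,q=trayp(0,0.15); env.movel(p,0.25,q); print(w(),avg(5))
for a,z in ((-8,.13),(-13,.10),(-17,.075),(-20,.075)):
    p,q=trayp(a,z); env.movel(p,0.06,q)
print(w(),avg(5))
for a in (-22,-24,-26,-28,-30):
    p,q=trayp(a,.075); env.movel(p,0.02,q); m=avg(6); print(a,m,w()[0])
    if m[0]>-5.7: break
cv2.imwrite("pics/top5.png",eyes.grab_frame("top")["frame"][:,:,::-1])
b=cv2.imread("pics/top5.png")[130:290,340:500]
a=eyes.grab_frame("scene")["frame"][110:240,300:440,::-1]
cv2.imwrite("pics/c5.png",np.hstack([cv2.resize(a,(400,372)),cv2.resize(b,(372,372))]))
E
```

```text
(16.17, array([ 0.76,  1.02, -6.62])) (np.float64(-6.23), np.float64(0.07))
(18.11, array([ 0.13, -0.89, -7.  ])) (np.float64(-5.37), np.float64(0.3))
-22 (np.float64(-4.59), np.float64(0.24)) 19.12
```

View pics/c5.png

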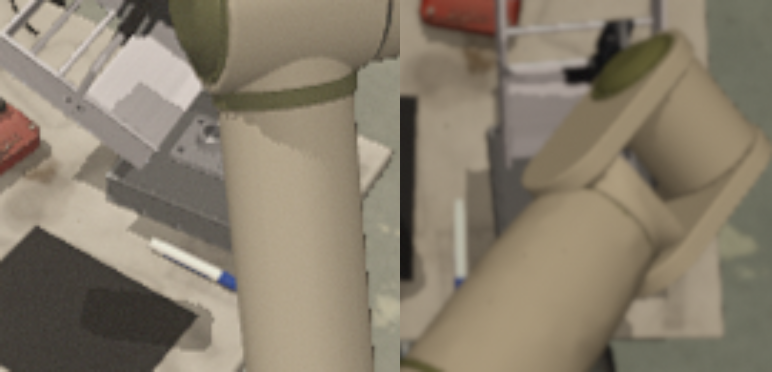

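One flange shows at the tray end at about (205,130), and the sieve's slots look empty. A longer weight average will tell whether the other has gone too.

```bash
python3 - <<'E'
from h import *
print(avg(15))
for a in (-25,-28,-31,-34,-38):
    p,q=trayp(a,.075); env.movel(p,0.03,q); env.hold(.2); print(a,avg(6),w()[0])
env.hold(.3); print(avg(12))
# retreat: level the sieve away, up
for a,z in ((-20,.10),(-8,.15),(0,.16)):
    p,q=trayp(a,z); env.movel(p,0.1,q)
p,q=tcp(MAT+[0,0,.12],MY,0); env.movel(p,0.2,q); print(w(),avg(8))
a=eyes.grab_frame("scene")["frame"][120:260,300:440,::-1]; b=eyes.grab_frame("top")["frame"][150:285,250:470,::-1]
cv2.imwrite("pics/c6.png",np.hstack([cv2.resize(a,(380,380)),cv2.resize(b,(400,245)) if 0 else np.vstack([cv2.resize(b,(400,245)),np.zeros((135,400,3),np.uint8)])]))
E
```

```text
(np.float64(-4.29), np.float64(0.1))
-25 (np.float64(-4.36), np.float64(0.19)) 21.01
-28 (np.float64(-4.36), np.float64(0.29)) 21.93
-31 (np.float64(-4.32), np.float64(0.18)) 22.84
-34 (np.float64(-4.53), np.float64(0.08)) 23.76
-38 (np.float64(-4.4), np.float64(0.18)) 24.75
(np.float64(-4.33), np.float64(0.1))
(28.82, array([ 0.6 , -0.25, -4.21])) (np.float64(-3.93), np.float64(0.18))
```

View pics/c6.png

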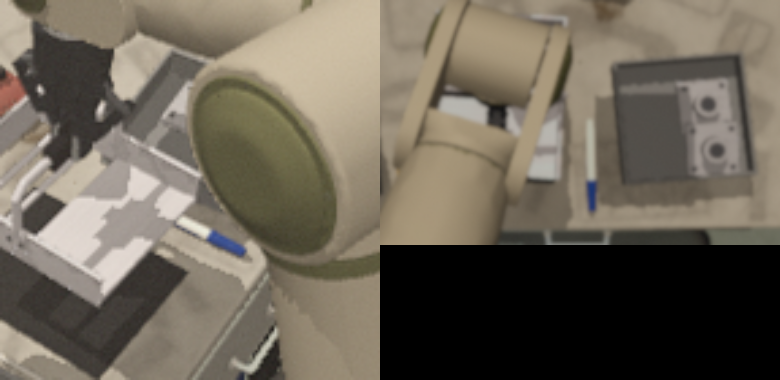

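Both flanges lie flat in the tray at about (707,100) and (716,150), and the sieve is empty over the mat. Now I'll set it down.

```bash
python3 - <<'E'
from h import *
p,q=tcp(MAT+[0,0,.008],MY,0); env.movel(p,0.12,q); env.hold(.3)
p[2]-=0.014; print(env.movel(p,0.015,guard=5),w(),monitor.sense()["position"])
env.release(); env.hold(.3)
p=monitor.sense()["position"]; p[2]+=0.12; print(env.movel(p,0.12),w())
env.set_joints([-1.542,0.313,1.498,0,1.331,-0.223]); print(w())
a=eyes.grab_frame("scene")["frame"][130:340,230:420,::-1]; b=eyes.grab_frame("top")["frame"][150:285,160:470,::-1]
cv2.imwrite("pics/c7.png",np.hstack([cv2.resize(a,(380,420)),np.vstack([cv2.resize(b,(420,183),interpolation=3),np.zeros((237,420,3),np.uint8)])]))
E
```

```text
True (31.34, array([0.79, 0.15, 5.21])) [ 0.53851747 -0.05203033  0.08388779]
False (33.48, array([-0.14, -0.81,  0.59]))
(35.67, array([ 0.39, -0.05, -0.18]))
```

View pics/c7.png

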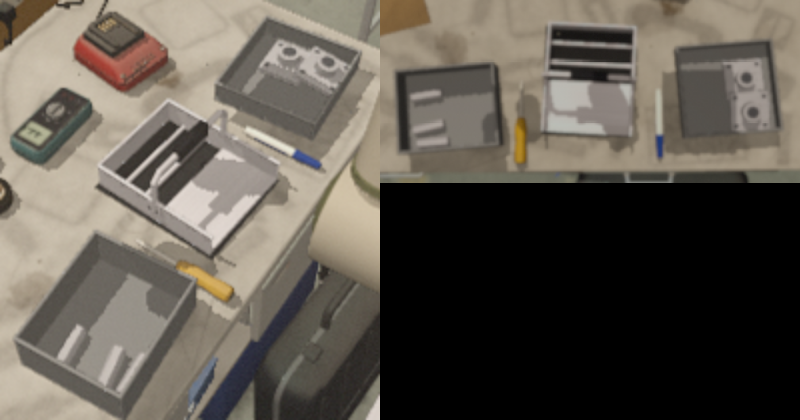

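Three spacers are in the deep bin, both flanges are in the tray, and the empty sieve is flat on its mat with the bystanders undisturbed.

```bash
python3 -c "
from bench import job; print(job.hand_in())"
```

```text
the job is handed in; nothing more can be done
None
```

The job is done and handed in at about 36 s of the 58 s limit: three spacers in the deep bin, both flanges in the low tray, and the empty sieve flat on its mat with the gripper clear. No verdict was returned.

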